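# Close a double-lidded tea tin and take off the outer lid alone

## Robot

A 6-joint arm with a two-finger parallel gripper is mounted at the origin on a cart in front of the work surface, level with it; the furniture and walls round the work are solid. World frame = base frame: x ahead of the robot, y to its left, z up, the work surface at z = 0. Lengths are in m, angles in degrees, forces in N, time in s.
With the tool pointing down it reaches from about 0.3 to 0.95 m from the base axis. Payload 3.1 kg.
Tool frame: the origin (TCP) lies where the fingers leave the gripper's body, on its centre line; the fingertips stand 73 mm ahead of it and the grasp point (between the pads) lies 54 mm ahead of it; z points along the fingers, x is the direction in which the jaws open and shut, and the axes are right-handed (so a half turn about z gives the same grasp; the last joint's range is limited). The gripper opens to 85 mm and grips with 20 to 120 N. Pads are 22 mm wide; open, the fingers measure 114 mm over their backs; the gripper's body (76 mm by 85 mm) begins 54 mm behind the grasp point. The pads swing forward as they close: fully open they stand 13 mm farther back than shut.
Start: joints at [60.636, 17.653, 93.61, -0, 68.738, -3.994], TCP at [0.268, 0.565, 0.304] pointing down, gripper open.
Joint ranges: [-175.34, 175.34], [-45.06, 112.39], [2.9, 150.54], [-68.45, 248.45], [3.09, 151.38], [-168.51, 168.51]. Speed limits (degrees/s): [159.86, 159.86, 180, 180, 180, 180].

## Interface

Orientations are given as [roll, pitch, yaw] about the fixed x, y, z axes, in that order (R = Rz(yaw) Ry(pitch) Rx(roll)).
In Python, from station import r gives the robot as it stands.
- The arm moves only by the shell command python3 -m jog 'ROWS'. ROWS is JSON, a list that holds one entry, the list of rows, each a list of 5 numbers: the opening in per cent of the stroke, from 0 (shut) to 100 (fully open), then the shift along the tool's x, y, z scaled (see below), then the turn about the tool's z scaled (see below). In form: [[[fingers, x, y, z, turn], ...]]. A call has 1 to 5 rows; each row shifts and turns the commanded pose from where the row before left it, along the tool's axes as they then stand; what a row does not reach is not made up. The controller multiplies each number of a shift by 25 cm and each number of a turn by pi/4 rad. A row lasts 1/12 s, in which the tool goes at most 41.7 mm and 7.16 degrees, less where a joint would pass 70% of its speed; a pose out of reach is approached as far as the arm can. A call with a number of a shift or a turn outside -1 to 1 is refused whole. A call with a gripper value outside its range is refused whole. The fingers move at their own pace and stop on an object; the grip force is fixed at half the most. Time passes only in rows, so rows that do not move let the fingers close. It gives the time, the measured TCP pose, the force and the opening at its end, in the units of the state.
- r.get_state(): the state, without advancing time (a new reading comes with each control period).
- r.camera(name): name is "side" or "top"; returns a dict with "pixels" (420x560x3 uint8, blue, green, red), "z_map" (420x560 float32, m along the optical axis (not along the pixel's ray), 0 where there is no reading), "fovy" (degrees; the focal length in pixels is half the picture's height over the tangent of half this angle, whatever the lens; pixels are square), "cx", "cy" (the principal point, pixels), "cam_to_world" (4x4, takes a point from camera to world coordinates). Camera axes: x right, y up, looking along -z (the intrinsics and any distortion apply to the point x, -y, -z); pixel columns grow to the right and rows downward; lengths in m; the calibration is good to about 2 mm. A picture is of the moment at which its call begins.
- r.finish_job(): hands the job in, once; it reports no verdict.
The state is a dict: "time_s": time; "joints": joint angles; "joint_velocities": joint speeds; "tau": joint torques, N m; "eef_pos": TCP position; "eef_rot": TCP orientation; "ft_force": force on the tool from outside, world axes, zero at the start; "torque": the same for the moment, N m; "finger_gap": finger opening in m.
Only numpy, scipy, OpenCV 4.12 (cv2) and the standard library are available. Lean on these libraries where they do the work, as an engineer would, in place of code of your own. Each camera call takes 0.05 s, during which the arm holds its last target.

## Task

Pick up the nested pair of lids together by the wooden knob and lower it onto the open tea tin until the inner lid is fully home, without dropping it, and let go of the knob. Then take hold of the outer lid by its rim and lift it off by itself, leaving the inner lid closing the tin and the tin standing where it is, and finish while still holding the outer lid in the gripper, roughly level, about 12 cm above where it sat, ready to be taken for washing. Leave the tumbler, pepper mill and mug alone.

Things in the scene. Friction and masses are not known exactly. Their poses are not given: they have to be found in the camera images.
- tin_mouth (a point): Centre of the mouth of the open round steel tea tin, level with its neck rim, 73 mm above the worktop; z is the tin's axis, upward. Body 55 mm in diameter and 55 mm high, then a neck 18 mm high, 46 mm in outer and 40 mm in inner diameter.
- knob_mid (a point): Centre of the exposed part of the inner lid's knob, a straight upright round wooden post 16 mm in diameter that stands 24 mm out of the outer lid (12 mm above and below this point); z upward along its axis. This point starts 34 mm above the worktop, and is 20 mm above the mouth point when the inner lid is home in the tin.
- outer_mid (a point): Centre (on the axis, half-way up) of the outer lid, a round steel cap 60 mm in outer diameter and 18 mm high (9 mm above and below this point), about 0.08 kg. Nested, this point is 21 mm below the knob point; with both lids home on the tin it is 1 mm below the mouth point and the cap's lower edge is 8 mm above the tin's shoulder.
- tumbler_mid (a point): Centre, half-way up, of a clear tumbler, 76 mm in diameter, 91 mm high, standing upright among the task's things: leave it alone.
- mill_mid (a point): Centre, half-way up, of a wooden pepper mill, 58 mm in diameter, 170 mm high, standing behind the work: leave it alone.
- mug_mid (a point): Centre, half-way up, of the bowl of a white mug, 82 mm in diameter, 94 mm high, its handle to one side, standing to the right: leave it alone.
- inner_lid: Inner lid, about 0.14 kg; origin at the centre of the underside of its plug, 34 mm below the knob point. Plug 36 mm in diameter, 14 mm long, foot tapered to 29 mm; on it a steel flange 46 mm in diameter, 4 mm thick, that comes to lie on the neck rim; then the knob. It starts standing on its plug on the worktop, with the outer lid over it.
- outer_lid: Outer lid; origin at the centre of its lower edge. Skirt 54 mm wide inside, 4 mm top plate with a 20 mm hole through which the knob passes freely (2 mm play all round). It merely rests on the inner lid's flange: lifting the knob carries both lids, lifting the outer lid by its rim leaves the inner one behind.
- tea_tin: The tea tin, loose, about 0.6 kg; origin at the centre of its foot. Its yaw does not matter.

How it is judged:
By the outcome, as a careful person would: the job done as asked, in the order asked, and still so for the second after the job is handed in, while the arm keeps its last pose, push and grip.
It also fails if it takes over 58 s, if anything falls off the work surface, if the arm or the gripper's body presses on something with over 40 N, if the wrist force passes 120 N, or if a joint passes its speed limit or range.

## Working session

There is one attempt and no reset: what is moved stays moved. The work goes in short steps, Python scripts to look and compute and a shell command to move; the robot and the scene stay as the last step left them, time stands still between calls to the robot, and variables do not carry over. Pictures are saved under pics/ and viewed, and the job is handed in when it is done.

```bash
mkdir -p pics; ls; cat > h.py <<'E'
import numpy as np, cv2
from station import r
def grab(name,fn):
    c=r.camera(name); cv2.imwrite('pics/'+fn,c['pixels']); np.savez('pics/'+fn+'.npz',**{k:np.array(c[k]) for k in c}); return c
def load(fn): return dict(np.load('pics/'+fn+'.npz',allow_pickle=True))
E
python3 - <<'E'
from h import *
for n in('side','top'):
    c=grab(n,n+'0.png'); print(n,{k:c[k] for k in c if k not in('pixels','z_map')})
print(r.get_state())
E
```

```text
pics
side {'fovy': 50.450354095776675, 'cx': 270.1672721700635, 'cy': 209.26544704264393, 'cam_to_world': array([[ 0.84571056,  0.20607682, -0.49224587,  0.04548137],
       [-0.53324696,  0.29086602, -0.79438318, -0.89486995],
       [-0.02052637,  0.93430685,  0.35587831,  0.44288307],
       [ 0.        ,  0.        ,  0.        ,  1.        ]])}
top {'fovy': 54.21683661470392, 'cx': 276.44218210558824, 'cy': 208.0672977476695, 'cam_to_world': array([[-0.00334268,  0.98031805, -0.19739644,  0.37090355],
       [-0.99993705, -0.00539103, -0.00984039, -0.09239568],
       [-0.01071088,  0.19735113,  0.98027435,  1.03908999],
       [ 0.        ,  0.        ,  0.        ,  1.        ]])}
{'time_s': 0.1, 'joints': array([ 6.06355237e+01,  1.76996125e+01,  9.36820362e+01,  8.88217475e-04,
        6.87394268e+01, -3.99381059e+00]), 'joint_velocities': array([ 0.00352232, -0.08495599, -0.17521519,  0.00081988,  0.03762615,
       -0.05245715]), 'tau': array([-1.49456796e-04, -4.16407871e+01, -2.77646041e+01, -5.50776952e-05,
        4.11376823e-03,  9.60233280e-06]), 'eef_pos': array([0.26752436, 0.56418521, 0.30276231]), 'eef_rot': array([-1.79990742e+02,  1.20723834e-01,  6.46290211e+01]), 'ft_force': array([ 0.71974899,  0.18646465, -0.229155  ]), 'torque': array([0.01290161, 0.00265584, 0.02416171]), 'finger_gap': 0.08539167556637}
```

View pics/side0.png

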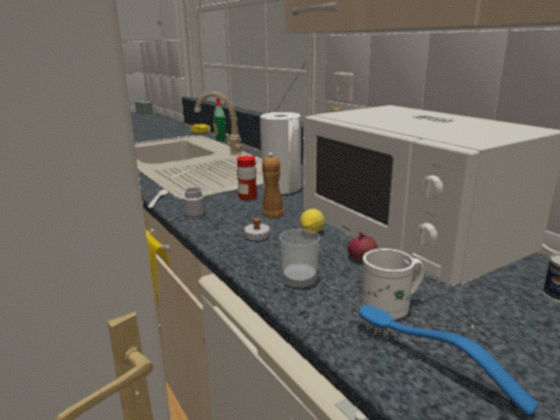

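View pics/top0.png

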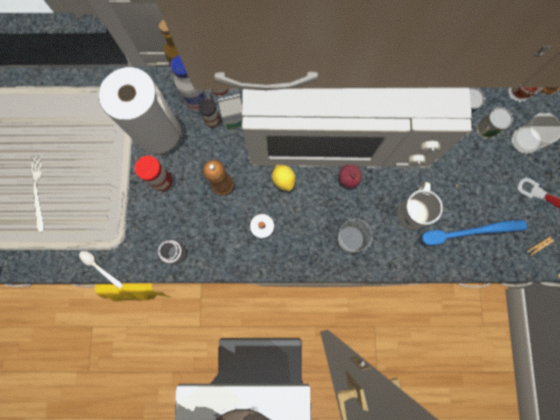

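Side view: tin at about (195,203), lids at (257,231), mill at (272,185), tumbler at (299,258). Top view: tin at (170,251), lids at (262,226), tumbler at (354,236). Next I'll zoom in and measure.

```bash
cat >> h.py <<'E'
def ray(c,u,v):
    f=210/np.tan(np.radians(float(c['fovy'])/2)); T=c['cam_to_world']
    d=T[:3,:3]@np.array([(u-c['cx'])/f,-(v-c['cy'])/f,-1.]); return T[:3,3],d
def onz(c,u,v,z):
    o,d=ray(c,u,v); return o+d*(z-o[2])/d[2]
def cloud(c):
    f=210/np.tan(np.radians(float(c['fovy'])/2)); T=c['cam_to_world']
    v,u=np.mgrid[0:420,0:560]; z=c['z_map']
    p=np.stack([(u-c['cx'])/f*z,-(v-c['cy'])/f*z,-z],-1); P=p@T[:3,:3].T+T[:3,3]; P[z==0]=np.nan; return P
def proj(c,P):
    f=210/np.tan(np.radians(float(c['fovy'])/2)); T=c['cam_to_world']
    p=T[:3,:3].T@(np.array(P)-T[:3,3]); return c['cx']+f*p[0]/-p[2], c['cy']-f*p[1]/-p[2]
E
python3 - <<'E'
from h import *
s=load('side0.png');t=load('top0.png')
a=cv2.resize(t['pixels'][195:285,130:290],None,fx=5,fy=5,interpolation=cv2.INTER_CUBIC)
b=cv2.resize(s['pixels'][170:270,160:310],None,fx=5,fy=5,interpolation=cv2.INTER_CUBIC)
cv2.imwrite('pics/za.png',a);cv2.imwrite('pics/zb.png',b)
for n,c in(('s',s),('t',t)):
    P=cloud(c); print(n,'table z',np.nanmedian(P[...,2][(P[...,0]>.4)&(P[...,0]<.6)&(abs(P[...,2])<.02)]), (c['z_map']==0).mean())
    for x0,x1,zz in((-.5,.5,0),):
        m=(P[...,2]>.01)&(P[...,2]<.2)&(P[...,0]>.3)&(P[...,0]<.62)&(P[...,1]>-.4)&(P[...,1]<.4)
        nl,lab,st,ce=cv2.connectedComponentsWithStats(m.astype(np.uint8))
        for i in range(1,nl):
            if st[i,4]>60:
                Q=P[lab==i]; print(st[i],ce[i].round(1),Q.mean(0).round(3),Q.min(0).round(3),Q.max(0).round(3))
E
```

```text
s table z 0.0009646999683395885 0.014175170068027211
[184 187  21  29 528] [193.9 201.7] [0.461 0.159 0.045] [0.438 0.141 0.01 ] [0.493 0.199 0.075]
[263 196   6  19  70] [265.1 206. ] [0.618 0.055 0.03 ] [0.614 0.043 0.01 ] [0.62  0.066 0.057]
[245 218  25  21 339] [256.9 229.9] [ 0.528 -0.055  0.023] [ 0.502 -0.078  0.01 ] [ 0.56  -0.017  0.048]
[ 280  229   40   55 1933] [299.6 255.3] [ 0.491 -0.278  0.06 ] [ 0.46  -0.307  0.01 ] [ 0.538 -0.228  0.093]
[364 249  22  20 282] [375.7 257.6] [ 0.572 -0.395  0.08 ] [ 0.54  -0.4    0.057] [ 0.589 -0.391  0.095]
t table z -9.95312613671917e-06 0.004098639455782313
[214 187  15   9  76] [220.6 191.3] [0.617 0.058 0.035] [0.612 0.042 0.011] [0.62  0.074 0.069]
[398 196  15  29 255] [404.4 211.7] [ 0.558 -0.393  0.059] [ 0.533 -0.4    0.01 ] [ 0.59  -0.388  0.096]
[250 215  24  24 446] [261.6 226.2] [ 0.529 -0.045  0.023] [ 0.501 -0.073  0.01 ] [ 0.559 -0.016  0.049]
[337 219  35  35 857] [354.2 236. ] [ 0.501 -0.272  0.041] [ 0.46  -0.303  0.01 ] [ 0.535 -0.228  0.094]
[158 241  28  24 432] [171.7 252.2] [0.463 0.172 0.046] [0.437 0.147 0.01 ] [0.489 0.198 0.077]
```

View pics/za.png

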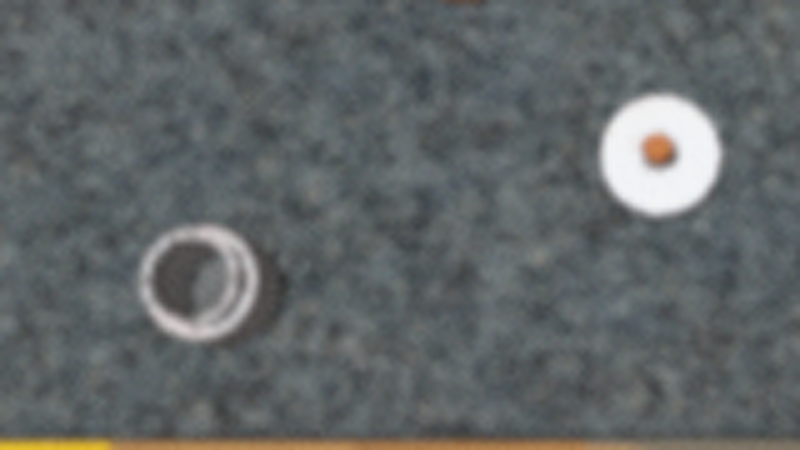

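View pics/zb.png

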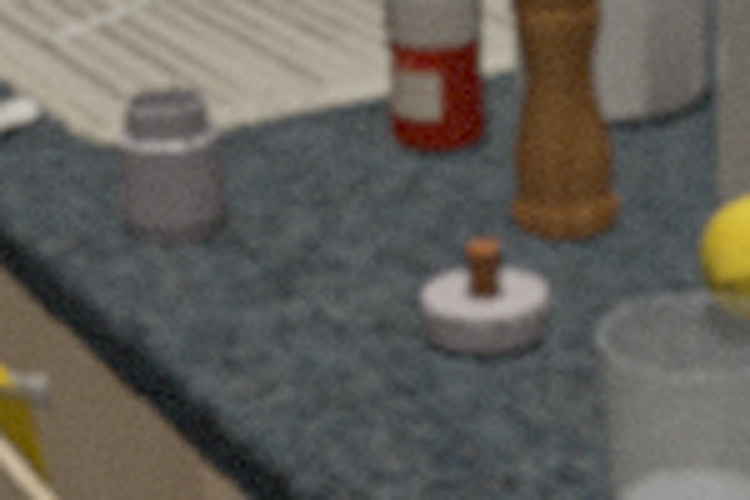

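```bash
cat > meas.py <<'E'
from h import *
def lidtop(t,z,thr=190):
    g=t['pixels'].min(2); m=(g>thr).astype(np.uint8); m[:200]=0;m[260:]=0;m[:,:235]=0;m[:,290:]=0
    k,_=cv2.findContours(m,cv2.RETR_EXTERNAL,cv2.CHAIN_APPROX_NONE); k=max(k,key=cv2.contourArea)
    (u,v),rad=cv2.minEnclosingCircle(k); M=cv2.fitEllipse(k); return M,onz(t,*M[0],z)
if __name__=='__main__':
    s=load('side0.png');t=load('top0.png')
    print('lid',lidtop(t,.022))
    hsv=cv2.cvtColor(t['pixels'],cv2.COLOR_BGR2HSV)
    for n,c,roi,z in(('top',t,(210,240,250,275),.046),('side',s,(212,235,245,268),.034)):
        px=c['pixels'].astype(int); w=np.clip(px[...,2]-px[...,0]-25,0,None).astype(float)
        a=np.zeros_like(w);a[roi[0]:roi[1],roi[2]:roi[3]]=w[roi[0]:roi[1],roi[2]:roi[3]]
        v,u=np.nonzero(a); W=a[v,u]; uc,vc=(u*W).sum()/W.sum(),(v*W).sum()/W.sum()
        print('knob',n,len(u),uc,vc,onz(c,uc,vc,z))
    for n,c in(('top',t),('side',s)):
        P=cloud(c)
        m=(P[...,2]>.066)&(P[...,2]<.085)&(abs(P[...,0]-.46)<.04)&(abs(P[...,1]-.17)<.04)
        Q=P[m]; 
        print('tin',n,len(Q),Q.min(0),Q.max(0)); (x,y),rr=cv2.minEnclosingCircle(Q[:,:2].astype(np.float32)); print(x,y,rr)
    for x,y in((.463,.171),):
        print(proj(t,(x,y,.073)),proj(t,(x,y,.055)),proj(s,(x,y,.073)))
E
python3 meas.py
```

```text
lid (((261.6524353027344, 225.46539306640625), (22.214038848876953, 22.566469192504883), 3.087770462036133), array([ 0.53139387, -0.04493085,  0.022     ]))
knob top 36 261.1292407108239 224.24824986537425 [ 0.53063077 -0.04475652  0.046     ]
knob side 86 258.56041576440015 219.40666955391944 [ 0.55092586 -0.02449869  0.034     ]
tin top 100 [0.44230831 0.15212606 0.06610073] [0.48713808 0.1984839  0.07656398]
0.46411439776420593 0.17525938153266907 0.023433001711964607
tin side 98 [0.44308465 0.14814998 0.06607809] [0.48691976 0.19578287 0.07470224]
0.46657392382621765 0.1723913997411728 0.025571510195732117
(np.float64(169.05822236514933), np.float64(251.21560755337507)) (np.float64(171.0612405335927), np.float64(251.9217924533309)) (np.float64(191.96900323980086), np.float64(190.25730732238907))
```

```bash
python3 - <<'E'
from h import *
s=load('side0.png');t=load('top0.png')
print(onz(s,256.5,223.5,.034))
K=6
def circ(img,c,x,y,z,R,off,col):
    a=np.linspace(0,2*np.pi,60)
    pts=[((np.array(proj(c,(x+R*np.cos(q),y+R*np.sin(q),z)))-off+.5)*K-.5) for q in a]
    cv2.polylines(img,[np.int32(np.round(pts))],True,col,1)
for n,c,o1,o2 in(('t',t,(150,230),(245,210)),('s',s,(175,175),(238,205))):
    ims=[]
    for o in(o1,o2):
        im=cv2.resize(c['pixels'][o[1]:o[1]+45,o[0]:o[0]+45],None,fx=K,fy=K,interpolation=cv2.INTER_CUBIC)
        if o is o1:
            circ(im,c,.464,.1745,.073,.023,np.array(o),(0,255,0));circ(im,c,.464,.1745,.055,.0275,np.array(o),(0,0,255));circ(im,c,.464,.1745,.0,.0275,np.array(o),(0,0,255))
        else:
            circ(im,c,.5312,-.0449,.022,.030,np.array(o),(0,0,255));circ(im,c,.531,-.0449,.046,.008,np.array(o),(0,255,0))
        ims.append(im)
    cv2.imwrite('pics/o%s.png'%n,np.hstack(ims))
cv2.imwrite('pics/o.png',np.vstack([cv2.imread('pics/ot.png'),cv2.imread('pics/os.png')]))
E
```

```text
[ 0.5336294 -0.0438946  0.034    ]
```

View pics/o.png

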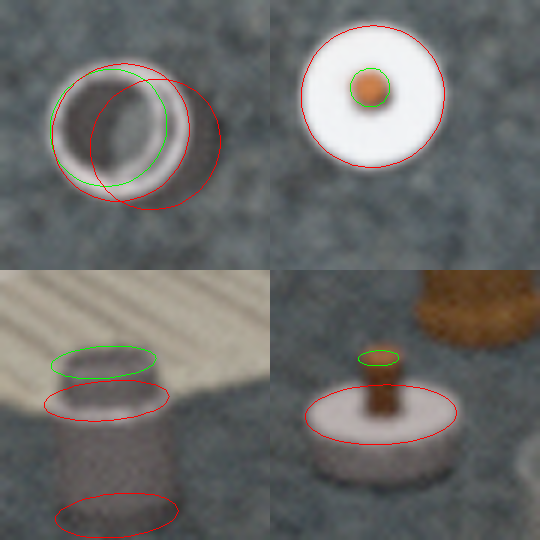

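Everything agrees across the two views to about 2 mm: lids at (0.531,-0.045), tin at (0.464,0.1745). Now I'll work out the moves.

```bash
cat >> h.py <<'E'
from scipy.spatial.transform import Rotation as Ro
def to(x,y,z):
    s=r.get_state(); R=Ro.from_euler('xyz',s['eef_rot'],degrees=True).as_matrix()
    d=R.T@(np.array([x,y,z])-s['eef_pos']); print('scaled total',(d/.25).round(3),'rows>=',np.linalg.norm(d)/.0417, 'pos',s['eef_pos'].round(4),'rot',s['eef_rot'].round(1),'F',s['ft_force'].round(1),'gap',round(s['finger_gap'],4),'t',s['time_s'])
E
python3 -c "
from h import *
to(.531,-.045,.30)"
```

```text
scaled total [-1.75   1.996  0.014] rows>= 15.916716952525945 pos [0.2675 0.5642 0.3028] rot [-1.80e+02  1.00e-01  6.46e+01] F [ 0.7  0.2 -0.2] gap 0.0854 t 0.1
```

```bash
for i in 1 2 3 4; do :; done
python3 -m jog '[[[50,-0.088,0.1,0,0],[50,-0.088,0.1,0,0],[50,-0.088,0.1,0,0],[50,-0.088,0.1,0,0],[50,-0.088,0.1,0,0]]]'
python3 -m jog '[[[50,-0.088,0.1,0,0],[50,-0.088,0.1,0,0],[50,-0.088,0.1,0,0],[50,-0.088,0.1,0,0],[50,-0.088,0.1,0,0]]]'
python3 -m jog '[[[50,-0.088,0.1,0,0],[50,-0.088,0.1,0,0],[50,-0.088,0.1,0,0],[50,-0.088,0.1,0,0],[50,-0.088,0.1,0,0]]]'
python3 -c "
from h import *
to(.531,-.045,.30)"
```

```text
time_s: 0.52
eef_pos: [0.3336, 0.4101, 0.3032]
eef_rot: [-180.0, 0.1, 64.7]
ft_force: [0.1, 0.0, 0.0]
finger_gap: 0.0424
time_s: 0.93
eef_pos: [0.3994, 0.2572, 0.3035]
eef_rot: [-180.0, 0.0, 64.6]
ft_force: [-0.3, 0.3, -0.5]
finger_gap: 0.0427
time_s: 1.35
eef_pos: [0.4653, 0.1042, 0.3036]
eef_rot: [-180.0, 0.0, 64.6]
ft_force: [1.1, 1.1, 0.0]
finger_gap: 0.0429
scaled total [-0.427  0.493  0.014] rows>= 3.911733705074623 pos [0.4653 0.1042 0.3036] rot [-180.     0.    64.6] F [1.1 1.1 0. ] gap 0.0429 t 1.35
```

Accurate tracking. I'll finish the traverse and descend partway.

```bash

python3 -m jog '[[[50,-0.085,0.1,0,0],[50,-0.085,0.1,0,0],[50,-0.085,0.1,0,0],[50,-0.085,0.1,0,0],[50,-0.085,0.09,0,0]]]'
python3 -m jog '[[[50,0,0,0.12,0],[50,0,0,0.12,0],[50,0,0,0.12,0],[50,0,0,0.12,0],[50,0,0,0.1,0]]]'
python3 -m jog '[[[50,0,0,0,0],[50,0,0,0,0]]]'
python3 -c "
from h import *
to(.531,-.045,.10)
K=4
ims=[]
for n in('top','side'):
    c=grab(n,n+'1.png'); u,v=map(int,proj(c,(.531,-.045,.08))); 
    ims.append(cv2.resize(c['pixels'][v-45:v+45,u-45:u+45],None,fx=K,fy=K,interpolation=cv2.INTER_CUBIC))
    p=r.get_state()['eef_pos']; print(n,'tip proj',(np.array(proj(c,p-[0,0,.073]))-[u-45,v-45])*K, 'knobtop',(np.array(proj(c,(.531,-.045,.046)))-[u-45,v-45])*K)
cv2.imwrite('pics/v1.png',np.hstack(ims))
"
```

```text
time_s: 1.77
eef_pos: [0.5308, -0.0443, 0.3035]
eef_rot: [-180.0, 0.0, 64.6]
ft_force: [1.4, 0.0, -0.6]
finger_gap: 0.0425
time_s: 2.18
eef_pos: [0.5292, -0.0427, 0.1564]
eef_rot: [-179.9, 0.0, 64.6]
ft_force: [-0.6, 0.3, 0.1]
finger_gap: 0.0426
time_s: 2.35
eef_pos: [0.5289, -0.0424, 0.1572]
eef_rot: [-179.7, 0.1, 64.6]
ft_force: [0.1, -0.3, 1.0]
finger_gap: 0.0429
scaled total [-0.005  0.013  0.229] rows>= 1.3750219098072687 pos [ 0.5289 -0.0424  0.1572] rot [-1.797e+02  1.000e-01  6.460e+01] F [ 0.1 -0.3  1. ] gap 0.0429 t 2.35
top tip proj [177.68011086 182.39825645] knobtop [184.916526   192.39566785]
side tip proj [179.07689693 170.1196907 ] knobtop [182.48896043 236.86388349]
```

View pics/v1.png

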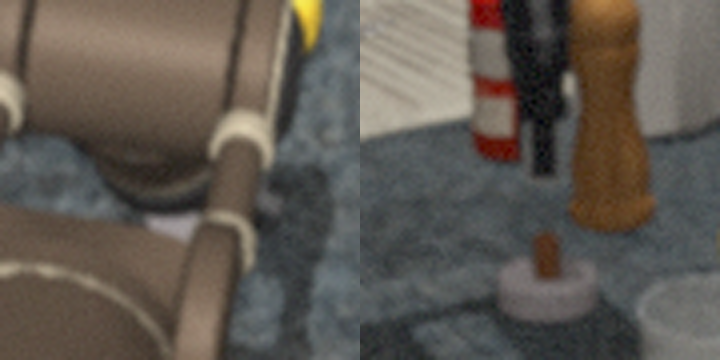

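```bash

python3 -m jog '[[[50,-0.003,0.007,0.05,0],[28,-0.002,0.006,0.05,0],[28,0,0,0.05,0],[28,0,0,0.01,0],[28,0,0,0,0]]]'
python3 -c "
from h import *
to(.531,-.045,.098)
K=6
c=grab('side','s2.png')
cv2.imwrite('pics/v2.png',cv2.resize(c['pixels'][180:260,210:310],None,fx=K,fy=K,interpolation=cv2.INTER_CUBIC))
p=r.get_state()['eef_pos']
for h in (.06,.073): print([((np.array(proj(c,p-[0,0,h]+q))-[210,180]+.5)*K).round() for q in (np.array([.428,.904,0])*.015,np.array([-.428,-.904,0])*.015)])
P=cloud(c)
for v in range(204,236,2): print(v,P[v,252:262,2].round(3), P[v,257,:2].round(3))
"
```

```text
time_s: 2.87
eef_pos: [0.5314, -0.0449, 0.1171]
eef_rot: [-179.8, 0.1, 64.6]
ft_force: [-1.0, -0.6, -0.1]
finger_gap: 0.0236
scaled total [-0.001 -0.001  0.076] rows>= 0.4581802430556391 pos [ 0.5314 -0.0449  0.1171] rot [-1.798e+02  1.000e-01  6.460e+01] F [-1.  -0.6 -0.1] gap 0.0236 t 2.8667
[array([275., 196.]), array([282., 224.])]
[array([276., 227.]), array([283., 255.])]
204 [0.102 0.103 0.102 0.101 0.1   0.099 0.099 0.099 0.099 0.1  ] [ 0.515 -0.082]
206 [0.096 0.096 0.096 0.095 0.094 0.095 0.096 0.094 0.094 0.095] [ 0.513 -0.084]
208 [0.081 0.082 0.085 0.085 0.084 0.085 0.085 0.084 0.08  0.081] [ 0.52  -0.072]
210 [0.077 0.077 0.081 0.079 0.08  0.078 0.08  0.078 0.077 0.076] [ 0.523 -0.066]
212 [0.074 0.072 0.074 0.073 0.074 0.074 0.073 0.074 0.071 0.072] [ 0.522 -0.069]
214 [0.067 0.067 0.071 0.069 0.07  0.068 0.069 0.07  0.069 0.067] [ 0.523 -0.066]
216 [0.062 0.062 0.065 0.064 0.064 0.065 0.065 0.064 0.064 0.062] [ 0.52 -0.07]
218 [0.055 0.057 0.06  0.06  0.059 0.058 0.058 0.059 0.059 0.057] [ 0.522 -0.067]
220 [-0.     0.053  0.053  0.056  0.053  0.055  0.054  0.053  0.053  0.051] [ 0.52 -0.07]
222 [-0.     0.048  0.048  0.046  0.048  0.047  0.047  0.047  0.046  0.001] [ 0.524 -0.063]
224 [0.002 0.023 0.036 0.036 0.037 0.036 0.036 0.035 0.023 0.023] [ 0.531 -0.051]
226 [0.023 0.022 0.032 0.031 0.031 0.032 0.031 0.03  0.029 0.023] [ 0.529 -0.054]
228 [0.023 0.022 0.025 0.025 0.025 0.027 0.027 0.027 0.023 0.022] [ 0.529 -0.054]
230 [0.022 0.022 0.023 0.023 0.02  0.021 0.021 0.024 0.022 0.023] [ 0.53  -0.052]
232 [0.023 0.023 0.024 0.023 0.022 0.023 0.023 0.023 0.022 0.023] [ 0.522 -0.065]
234 [0.02  0.02  0.021 0.021 0.022 0.02  0.021 0.022 0.021 0.02 ] [ 0.519 -0.069]
```

View pics/v2.png

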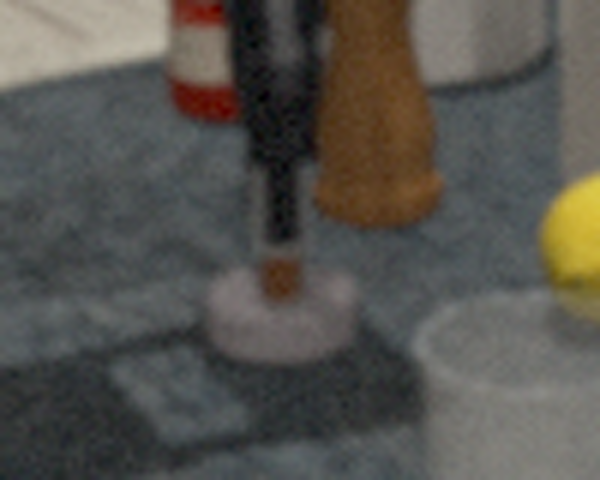

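Fingertips read at about z=0.046, which matches the model, and they line up with the knob (finger at 279, knob at 281). Descending 18 mm and closing.

```bash

python3 -m jog '[[[28,0,0,0.04,0],[28,0,0,0.034,0],[28,0,0,0,0],[0,0,0,0,0],[0,0,0,0,0]]]'
python3 -m jog '[[[0,0,0,0,0],[0,0,0,0,0],[0,0,0,0,0],[0,0,0,0,0],[0,0,0,0,0]]]'
python3 -c "
from h import *
to(.531,-.045,.098)
K=6
c=grab('side','s3.png')
cv2.imwrite('pics/v3.png',cv2.resize(c['pixels'][180:260,210:310],None,fx=K,fy=K,interpolation=cv2.INTER_CUBIC))"
```

```text
time_s: 3.33
eef_pos: [0.5325, -0.0451, 0.0999]
eef_rot: [-179.9, 0.0, 64.6]
ft_force: [0.3, -0.4, -2.3]
finger_gap: 0.0137
time_s: 3.75
eef_pos: [0.5328, -0.0452, 0.1005]
eef_rot: [180.0, -0.0, 64.6]
ft_force: [-0.0, 0.3, -2.2]
finger_gap: 0.0138
scaled total [-0.003 -0.007  0.01 ] rows>= 0.07387719704384405 pos [ 0.5328 -0.0452  0.1005] rot [180.   -0.   64.6] F [-0.   0.3 -2.2] gap 0.0138 t 3.75
```

View pics/v3.png

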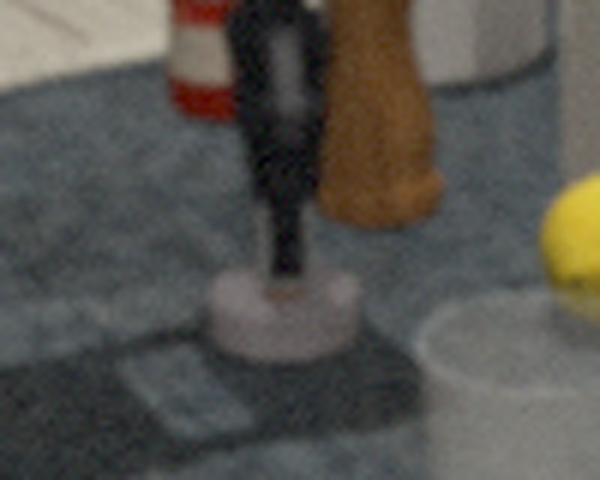

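```bash

python3 -m jog '[[[0,0,0,-0.03,0],[0,0,0,-0.06,0],[0,0,0,-0.08,0],[0,0,0,-0.1,0],[0,0,0,-0.1,0]]]'
python3 -m jog '[[[0,0,0,-0.08,0],[0,0,0,-0.06,0],[0,0,0,-0.03,0],[0,0,0,0,0],[0,0,0,0,0]]]'
python3 -c "
from h import *
to(.464,.1745,.235)
K=4
c=grab('side','s4.png')
cv2.imwrite('pics/v4.png',cv2.resize(c['pixels'][120:260,200:350],None,fx=K,fy=K,interpolation=cv2.INTER_CUBIC))"
```

```text
time_s: 4.22
eef_pos: [0.5322, -0.0451, 0.1938]
eef_rot: [-179.9, 0.0, 64.6]
ft_force: [1.1, 0.4, -1.9]
finger_gap: 0.0136
time_s: 4.63
eef_pos: [0.5326, -0.0451, 0.2355]
eef_rot: [180.0, -0.0, 64.6]
ft_force: [0.3, -0.6, -1.9]
finger_gap: 0.0135
scaled total [ 0.676 -0.624  0.002] rows>= 5.518028427672065 pos [ 0.5326 -0.0451  0.2355] rot [180.   -0.   64.6] F [ 0.3 -0.6 -1.9] gap 0.0135 t 4.6333
```

View pics/v4.png

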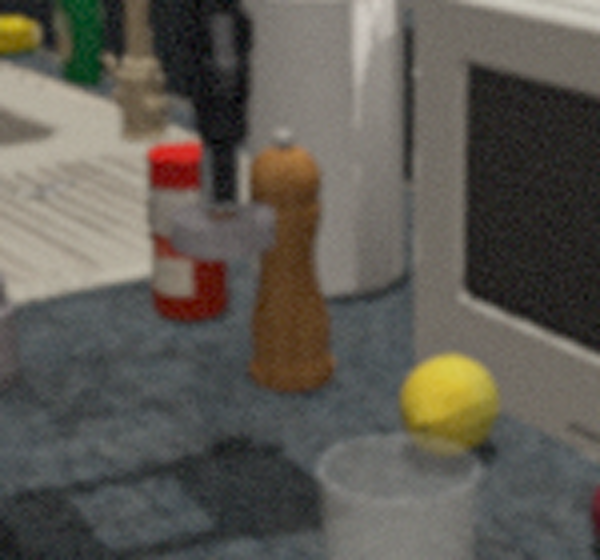

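Both lids are lifted level and held. Going over the tin.

```bash

python3 -m jog '[[[0,0.03,-0.03,0,0],[0,0.07,-0.065,0,0],[0,0.1,-0.09,0,0],[0,0.1,-0.09,0,0],[0,0.1,-0.09,0,0]]]'
python3 -m jog '[[[0,0.1,-0.09,0,0],[0,0.08,-0.08,0,0],[0,0.06,-0.06,0,0],[0,0.036,-0.029,0,0],[0,0,0,0,0]]]'
python3 -m jog '[[[0,0,0,0,0],[0,0,0,0,0]]]'
python3 -c "
from h import *
to(.465,.1745,.185)
K=4
ims=[]
for n in('top','side'):
    c=grab(n,n+'5.png'); u,v=map(int,proj(c,(.464,.1745,.12))) 
    ims.append(cv2.resize(c['pixels'][v-50:v+50,u-50:u+50],None,fx=K,fy=K,interpolation=cv2.INTER_CUBIC))
cv2.imwrite('pics/v5.png',np.hstack(ims))"
```

```text
time_s: 5.1
eef_pos: [0.4914, 0.0858, 0.2338]
eef_rot: [-179.8, 0.1, 64.6]
ft_force: [0.0, 0.1, -1.9]
finger_gap: 0.0138
time_s: 5.52
eef_pos: [0.4626, 0.1764, 0.2342]
eef_rot: [-179.9, 0.1, 64.8]
ft_force: [0.6, 0.3, -2.0]
finger_gap: 0.0137
time_s: 5.68
eef_pos: [0.4643, 0.1737, 0.2349]
eef_rot: [-180.0, 0.1, 64.6]
ft_force: [0.4, 0.2, -1.7]
finger_gap: 0.0134
scaled total [0.004 0.001 0.2  ] rows>= 1.1965672371333356 pos [0.4643 0.1737 0.2349] rot [-1.80e+02  1.00e-01  6.46e+01] F [ 0.4  0.2 -1.7] gap 0.0134 t 5.6833
```

View pics/v5.png

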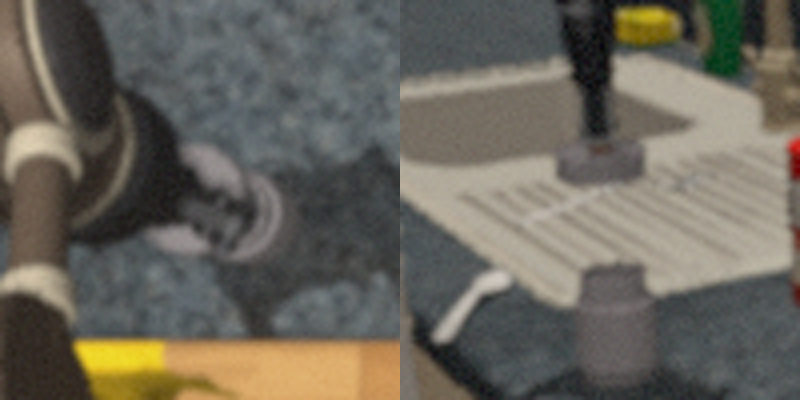

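```bash

python3 -m jog '[[[0,0.004,0.001,0.05,0],[0,0,0,0.07,0],[0,0,0,0.06,0],[0,0,0,0.02,0],[0,0,0,0,0]]]'
python3 -m jog '[[[0,0,0,0,0],[0,0,0,0,0]]]'
python3 -c "
from h import *
to(.465,.1745,.1595)
K=6
ims=[]
for n in('top','side'):
    c=grab(n,n+'6.png'); u,v=map(int,proj(c,(.464,.1745,.08))) 
    im=cv2.resize(c['pixels'][v-33:v+33,u-33:u+33],None,fx=K,fy=K,interpolation=cv2.INTER_CUBIC)
    for z,R,x,y in((.125,.030,*r.get_state()['eef_pos'][:2]),(.073,.023,.464,.1745),(.055,.0275,.464,.1745)):
        a=np.linspace(0,2*np.pi,60); pts=[((np.array(proj(c,(x+R*np.cos(q),y+R*np.sin(q),z)))-[u-33,v-33]+.5)*K-.5) for q in a]
        cv2.polylines(im,[np.int32(np.round(pts))],True,(0,255,0) if z>.1 else (0,0,255),1)
    ims.append(im)
cv2.imwrite('pics/v6.png',np.hstack(ims))"
```

```text
time_s: 6.2
eef_pos: [0.464, 0.174, 0.1838]
eef_rot: [-179.8, 0.2, 64.5]
ft_force: [-0.8, -0.1, -2.4]
finger_gap: 0.0136
time_s: 6.37
eef_pos: [0.4659, 0.1751, 0.1863]
eef_rot: [179.9, -0.1, 64.6]
ft_force: [0.0, 0.5, -2.4]
finger_gap: 0.014
scaled total [-0.004 -0.002  0.107] rows>= 0.6432445370118816 pos [0.4659 0.1751 0.1863] rot [ 1.799e+02 -1.000e-01  6.460e+01] F [ 0.   0.5 -2.4] gap 0.014 t 6.3667
```

View pics/v6.png

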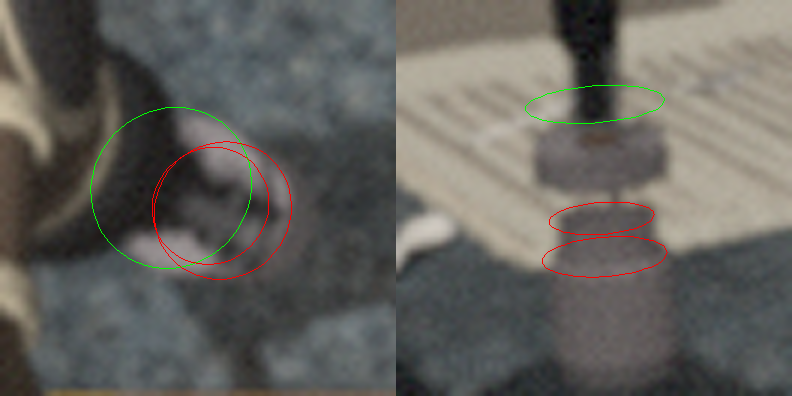

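Lid axis and tin axis agree to about 1 mm in the side view (lid centre about 600, tin body about 612, with the projected lean of the axis explaining most of that). Lowering in steps and watching the force.

```bash

python3 -m jog '[[[0,0,0,0.02,0],[0,0,0,0.02,0],[0,0,0,0.016,0],[0,0,0,0,0],[0,0,0,0,0]]]'
python3 -m jog '[[[0,0,0,0.012,0],[0,0,0,0.012,0],[0,0,0,0,0]]]'
```

```text
time_s: 6.88
eef_pos: [0.4644, 0.1751, 0.1707]
eef_rot: [-179.9, 0.1, 64.6]
ft_force: [-0.1, -0.6, -1.6]
finger_gap: 0.0136
time_s: 7.13
eef_pos: [0.4645, 0.1751, 0.1647]
eef_rot: [-180.0, 0.0, 64.6]
ft_force: [-0.4, -0.4, -2.2]
finger_gap: 0.0141
```

```bash

python3 -m jog '[[[0,0,0,0.008,0],[0,0,0,0.006,0],[0,0,0,0,0],[0,0,0,0,0]]]'
python3 -m jog '[[[0,0,0,0.006,0],[0,0,0,0,0],[0,0,0,0,0]]]'
python3 -m jog '[[[0,0,0,0.004,0],[0,0,0,0,0],[0,0,0,0,0]]]'
```

```text
time_s: 7.47
eef_pos: [0.4649, 0.1752, 0.1618]
eef_rot: [-180.0, 0.0, 64.6]
ft_force: [-0.1, 0.3, -2.7]
finger_gap: 0.0134
time_s: 7.72
eef_pos: [0.4649, 0.1752, 0.1603]
eef_rot: [-180.0, 0.0, 64.6]
ft_force: [0.0, 0.4, -2.2]
finger_gap: 0.0136
time_s: 7.97
eef_pos: [0.4649, 0.1752, 0.1593]
eef_rot: [-180.0, 0.0, 64.6]
ft_force: [-0.1, 0.8, -2.2]
finger_gap: 0.0137
```

```bash

python3 -m jog '[[[0,0,0,0.005,0],[0,0,0,0,0],[0,0,0,0,0]]]'
python3 -m jog '[[[0,0,0,0.005,0],[0,0,0,0,0],[0,0,0,0,0]]]'
python3 -c "
from h import *
to(.465,.1745,.1595)
K=6
c=grab('side','s7.png'); u,v=map(int,proj(c,(.464,.1745,.08))) 
cv2.imwrite('pics/v7.png',cv2.resize(c['pixels'][v-40:v+40,u-40:u+40],None,fx=K,fy=K,interpolation=cv2.INTER_CUBIC))"
```

```text
time_s: 8.22
eef_pos: [0.4652, 0.1753, 0.1584]
eef_rot: [180.0, -0.0, 64.6]
ft_force: [-0.0, -0.6, -0.2]
finger_gap: 0.0133
time_s: 8.47
eef_pos: [0.4653, 0.1754, 0.1583]
eef_rot: [180.0, -0.0, 64.6]
ft_force: [-3.1, -0.2, 7.7]
finger_gap: 0.0136
scaled total [-0.004  0.    -0.005] rows>= 0.03530432969917223 pos [0.4653 0.1754 0.1583] rot [180.   -0.   64.6] F [-3.1 -0.2  7.7] gap 0.0136 t 8.4667
```

View pics/v7.png

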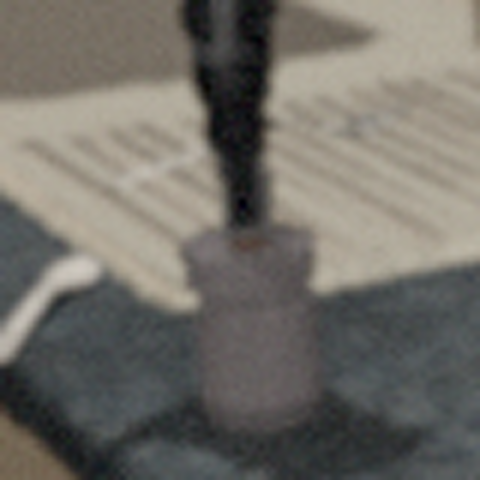

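Contact came at TCP z=0.1583 with about +10 N; I predicted home at 0.1595, so the lid is seated. Releasing and lifting clear.

```bash

python3 -m jog '[[[0,0,0,-0.003,0],[20,0,0,0,0],[35,0,0,0,0],[35,0,0,0,0],[35,0,0,0,0]]]'
python3 -m jog '[[[35,0,0,-0.03,0],[35,0,0,-0.06,0],[35,0,0,-0.1,0],[100,0,0,-0.1,0],[100,0,0,0,0]]]'
python3 -m jog '[[[100,0.03,0.05,0,0],[100,0.05,0.09,0,0],[100,0.05,0.09,0,0],[100,0.03,0.05,0,0],[100,0,0,0,0]]]'
python3 -c "
from h import *
to(.465,.1745,.2)
K=6
ims=[]
for n in('top','side'):
    c=grab(n,n+'8.png'); u,v=map(int,proj(c,(.464,.1745,.08))) 
    ims.append(cv2.resize(c['pixels'][v-33:v+33,u-33:u+33],None,fx=K,fy=K,interpolation=cv2.INTER_CUBIC))
    print(u,v)
cv2.imwrite('pics/v8.png',np.hstack(ims))"
```

```text
time_s: 8.93
eef_pos: [0.465, 0.1752, 0.1575]
eef_rot: [180.0, -0.0, 64.6]
ft_force: [0.1, -0.9, 0.1]
finger_gap: 0.0297
time_s: 9.35
eef_pos: [0.4683, 0.1762, 0.2356]
eef_rot: [179.6, -0.4, 64.6]
ft_force: [1.9, 0.5, 1.0]
finger_gap: 0.0529
time_s: 9.77
eef_pos: [0.5484, 0.1815, 0.2306]
eef_rot: [179.8, -0.1, 64.6]
ft_force: [-0.3, 0.4, 0.2]
finger_gap: 0.0854
scaled total [-0.169 -0.29   0.121] rows>= 2.1368906367030336 pos [0.5484 0.1815 0.2306] rot [ 1.798e+02 -1.000e-01  6.460e+01] F [-0.3  0.4  0.2] gap 0.0854 t 9.7667
166 250
191 187
```

View pics/v8.png

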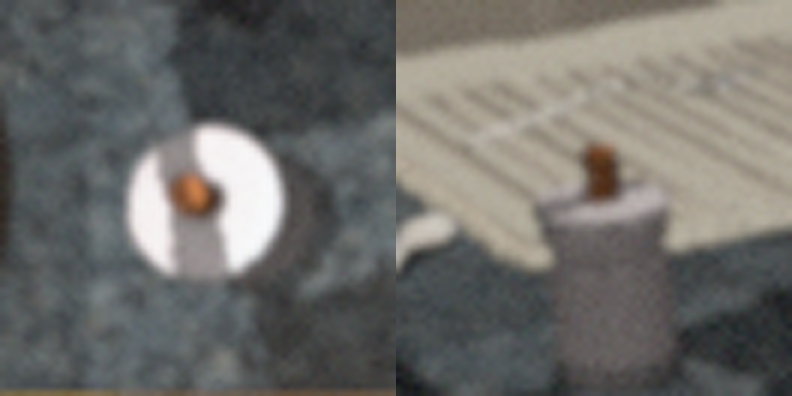

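```bash

python3 -c "
from h import *
c=load('top8.png'); s=load('side8.png')
print(onz(c,167.0,249.8,.081), onz(c,133+195/6-.5,217+194/6-.5,.105))
P=cloud(c)
m=(np.hypot(P[...,0]-.465,P[...,1]-.175)<.026)&(P[...,2]>.06); z=P[m][:,2]; k=z>.093; print('lid z',np.median(z[~k]),'knob',np.median(z[k]),k.sum())
Q=P[m][~k]; A=np.c_[Q[:,:2]-[.465,.175],np.ones(len(Q))]; print('tilt fit',np.linalg.lstsq(A,Q[:,2],rcond=None)[0])
P=cloud(s); m=(np.hypot(P[...,0]-.465,P[...,1]-.175)<.026)&(P[...,2]>.06); print('side max z',np.nanpercentile(P[m][:,2],[50,98,100]))
"
```

```text
[0.46556999 0.17381219 0.081     ] [0.46542609 0.17183402 0.105     ]
lid z 0.08078429470998949 knob 0.5326816359326224 147
tilt fit [ 0.00202457 -0.00431717  0.08078776]
side max z [0.0833357  0.52052202 0.52290727]
```

Lid top is at z=0.0808 and level (expected 0.081), so it is fully home. Now the rim grasp.

```bash

python3 -m jog '[[[100,-0.04,-0.07,0,0],[100,-0.05,-0.09,0,0],[100,-0.05,-0.08,0,0],[100,-0.029,-0.048,0,0],[100,0,0,0,0]]]'
python3 -m jog '[[[100,0,0,0,0],[100,0,0,0,0]]]'
python3 -c "
from h import *
to(.4655,.1742,.128)"
```

```text
time_s: 10.28
eef_pos: [0.4573, 0.1734, 0.2288]
eef_rot: [-179.7, 0.2, 64.7]
ft_force: [0.9, -0.3, -0.4]
finger_gap: 0.0852
time_s: 10.45
eef_pos: [0.4625, 0.1742, 0.2305]
eef_rot: [179.9, -0.1, 64.6]
ft_force: [0.3, 0.3, -0.4]
finger_gap: 0.0853
scaled total [0.005 0.01  0.41 ] rows>= 2.4592430400830327 pos [0.4625 0.1742 0.2305] rot [ 1.799e+02 -1.000e-01  6.460e+01] F [ 0.3  0.3 -0.4] gap 0.0853 t 10.45
```

```bash

python3 -m jog '[[[100,0.004,0.008,0.04,0],[100,0,0,0.08,0],[100,0,0,0.08,0],[100,0,0,0.06,0],[100,0,0,0.03,0]]]'
python3 -m jog '[[[100,0,0,0.01,0],[100,0,0,0,0],[100,0,0,0,0],[100,0,0,0,0]]]'
python3 -c "
from h import *
to(.4655,.1742,.128)
K=6
ims=[]
for n in('top','side'):
    c=grab(n,n+'9.png'); u,v=map(int,proj(c,(.464,.1745,.09))) 
    ims.append(cv2.resize(c['pixels'][v-33:v+33,u-33:u+33],None,fx=K,fy=K,interpolation=cv2.INTER_CUBIC))
cv2.imwrite('pics/v9.png',np.hstack(ims))"
```

```text
time_s: 10.87
eef_pos: [0.4638, 0.1736, 0.1548]
eef_rot: [-179.8, 0.1, 64.6]
ft_force: [0.2, -0.3, 0.9]
finger_gap: 0.0857
time_s: 11.2
eef_pos: [0.4654, 0.1743, 0.1561]
eef_rot: [179.9, -0.1, 64.6]
ft_force: [0.0, 0.1, -0.5]
finger_gap: 0.0853
scaled total [-0.     0.     0.112] rows>= 0.6728005941756637 pos [0.4654 0.1743 0.1561] rot [ 1.799e+02 -1.000e-01  6.460e+01] F [ 0.   0.1 -0.5] gap 0.0853 t 11.2
```

View pics/v9.png

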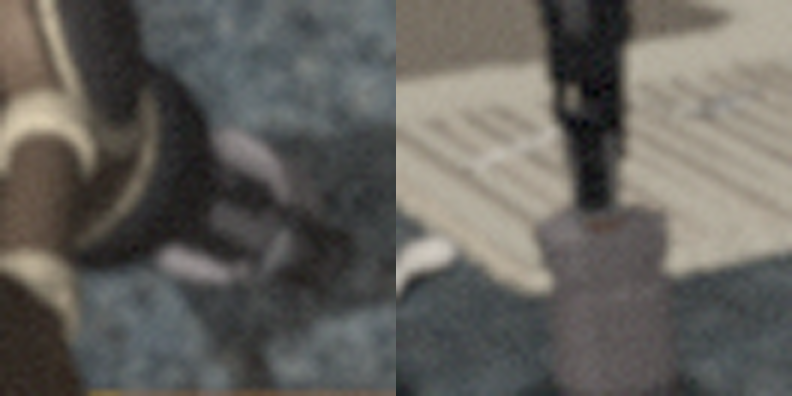

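```bash

python3 -c "
from h import *
c=load('side9.png'); u,v=map(int,proj(c,(.464,.1745,.09))); p=np.array([.4654,.1743,.1561])
d=np.array([np.cos(np.radians(64.6)),np.sin(np.radians(64.6)),0])
for sg in(-1,1):
  for w in (.0,.045): print(sg,w,(np.array(proj(c,p-[0,0,.06]+sg*d*w))-[u-33,v-33]+.5)*6)
print('knob top',(np.array(proj(c,(.4655,.1742,.09)))-[u-33,v-33]+.5)*6)
P=cloud(c);print(P[v-33+32,u-33+28:u-33+40].round(3)); print(P[v-33+34,u-33+28:u-33+40].round(3))
"
```

```text
-1 0.0 [204.59355794 191.87668613]
-1 0.045 [199.85941506 222.90082779]
1 0.0 [204.59355794 191.87668613]
1 0.045 [209.00367826 162.97595354]
knob top [206.0431524 205.0985171]
[[ 0.558  0.461  0.005]
 [ 0.437  0.133  0.11 ]
 [ 0.437  0.127  0.112]
 [ 0.44   0.126  0.112]
 [ 0.443  0.127  0.111]
 [ 0.445  0.126  0.111]
 [ 0.446  0.122  0.112]
 [ 0.447  0.119  0.112]
 [ 0.452  0.123  0.11 ]
 [ 0.454  0.122  0.11 ]
 [ 0.588  0.447  0.003]
 [ 0.598  0.463 -0.003]]
[[ 0.556  0.456 -0.   ]
 [ 0.436  0.132  0.106]
 [ 0.44   0.136  0.104]
 [ 0.439  0.125  0.107]
 [ 0.439  0.12   0.108]
 [ 0.443  0.123  0.107]
 [ 0.446  0.124  0.106]
 [ 0.446  0.117  0.107]
 [ 0.452  0.126  0.104]
 [ 0.454  0.123  0.104]
 [ 0.484  0.19   0.082]
 [ 0.487  0.192  0.081]]
```

The fingers are where predicted (near finger seen at about 199, predicted 200). Descending to rim height.

```bash

python3 -m jog '[[[100,0,0,0.03,0],[100,0,0,0.04,0],[100,0,0,0.03,0],[100,0,0,0.012,0],[100,0,0,0,0]]]'
python3 -m jog '[[[100,0,0,0,0],[100,0,0,0,0]]]'
python3 -c "
from h import *
to(.4655,.1742,.128)
K=6
ims=[]
for n in('top','side'):
    c=grab(n,n+'10.png'); u,v=map(int,proj(c,(.464,.1745,.07))) 
    ims.append(cv2.resize(c['pixels'][v-33:v+33,u-33:u+33],None,fx=K,fy=K,interpolation=cv2.INTER_CUBIC))
cv2.imwrite('pics/v10.png',np.hstack(ims))"
```

```text
time_s: 11.72
eef_pos: [0.4632, 0.1737, 0.1255]
eef_rot: [-179.9, 0.1, 64.6]
ft_force: [-0.1, -0.2, -0.4]
finger_gap: 0.0852
time_s: 11.88
eef_pos: [0.4645, 0.1741, 0.1271]
eef_rot: [180.0, -0.0, 64.6]
ft_force: [0.1, 0.3, 1.1]
finger_gap: 0.0855
scaled total [ 0.002  0.003 -0.004] rows>= 0.03231672720660256 pos [0.4645 0.1741 0.1271] rot [180.   -0.   64.6] F [0.1 0.3 1.1] gap 0.0855 t 11.8833
```

View pics/v10.png

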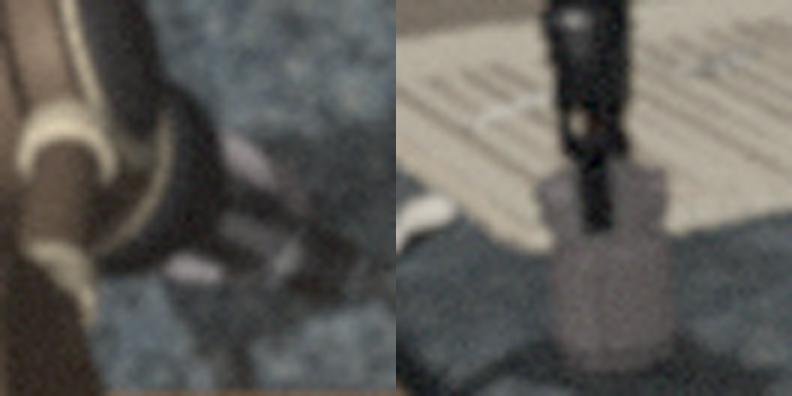

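```bash

python3 -m jog '[[[76,0,0,0,0],[76,0,0,0,0],[76,0,0,0,0]]]'
python3 -m jog '[[[70,0,0,0,0],[66,0,0,0,0],[60,0,0,0,0],[40,0,0,0,0],[0,0,0,0,0]]]'
python3 -m jog '[[[0,0,0,0,0],[0,0,0,0,0],[0,0,0,0,0]]]'
python3 -c "
from h import *
to(.4655,.1742,.128)
K=6
c=grab('side','s11.png'); u,v=map(int,proj(c,(.464,.1745,.07))) 
cv2.imwrite('pics/v11.png',cv2.resize(c['pixels'][v-40:v+40,u-40:u+40],None,fx=K,fy=K,interpolation=cv2.INTER_CUBIC))"
```

```text
time_s: 12.23
eef_pos: [0.4645, 0.1741, 0.1274]
eef_rot: [180.0, -0.0, 64.6]
ft_force: [-0.7, -0.8, -0.4]
finger_gap: 0.0653
time_s: 12.65
eef_pos: [0.4648, 0.1742, 0.128]
eef_rot: [180.0, -0.0, 64.6]
ft_force: [-1.8, -0.6, 4.7]
finger_gap: 0.0586
time_s: 12.9
eef_pos: [0.4648, 0.1742, 0.128]
eef_rot: [180.0, -0.0, 64.6]
ft_force: [-1.5, -0.2, 5.1]
finger_gap: 0.0588
scaled total [ 0.001  0.003 -0.   ] rows>= 0.017256221888080188 pos [0.4648 0.1742 0.128 ] rot [180.   -0.   64.6] F [-1.5 -0.2  5.1] gap 0.0588 t 12.9
```

View pics/v11.png

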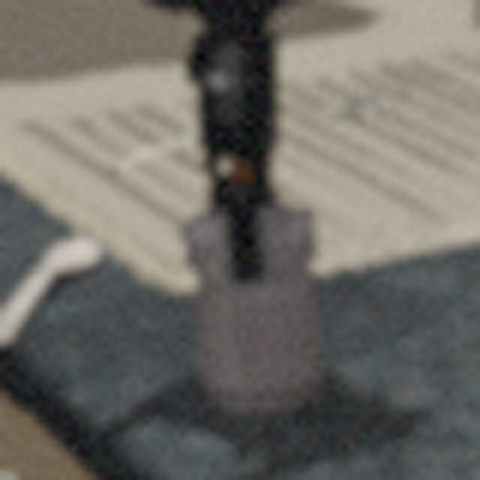

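```bash

python3 -m jog '[[[0,0,0,-0.01,0],[0,0,0,-0.01,0],[0,0,0,-0.01,0],[0,0,0,-0.01,0],[0,0,0,0,0]]]'
python3 -m jog '[[[0,0,0,-0.015,0],[0,0,0,-0.02,0],[0,0,0,-0.02,0],[0,0,0,-0.02,0],[0,0,0,-0.02,0]]]'
python3 -m jog '[[[0,0,0,-0.02,0],[0,0,0,0,0],[0,0,0,0,0]]]'
python3 -c "
from h import *
to(.4655,.1742,.248)
K=6
c=grab('side','s12.png'); u,v=map(int,proj(c,(.464,.1745,.09))) 
cv2.imwrite('pics/v12.png',cv2.resize(c['pixels'][v-40:v+40,u-40:u+40],None,fx=K,fy=K,interpolation=cv2.INTER_CUBIC))"
```

```text
time_s: 13.37
eef_pos: [0.4647, 0.1741, 0.1376]
eef_rot: [180.0, -0.0, 64.6]
ft_force: [0.1, -0.6, 0.4]
finger_gap: 0.0585
time_s: 13.78
eef_pos: [0.4645, 0.1741, 0.1615]
eef_rot: [180.0, -0.0, 64.6]
ft_force: [-1.3, 0.3, -0.2]
finger_gap: 0.0589
time_s: 14.03
eef_pos: [0.4647, 0.1742, 0.1664]
eef_rot: [179.9, -0.0, 64.6]
ft_force: [0.0, -0.3, -1.1]
finger_gap: 0.0586
scaled total [ 0.002  0.003 -0.326] rows>= 1.9559343292191487 pos [0.4647 0.1742 0.1664] rot [179.9  -0.   64.6] F [ 0.  -0.3 -1.1] gap 0.0586 t 14.0333
```

View pics/v12.png

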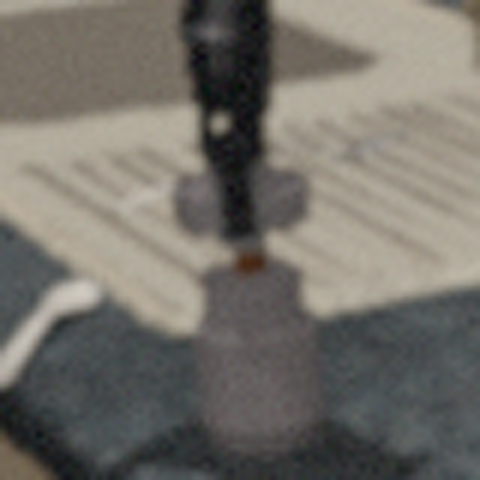

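The outer lid is coming up alone, with the inner lid and its knob still on the tin. Lifting the rest of the way to 12 cm.

```bash

python3 -m jog '[[[0,0,0,-0.02,0],[0,0,0,-0.04,0],[0,0,0,-0.05,0],[0,0,0,-0.06,0],[0,0,0,-0.06,0]]]'
python3 -m jog '[[[0,0,0,-0.05,0],[0,0,0,-0.03,0],[0,0,0,-0.015,0],[0,0,0,0,0],[0,0,0,0,0]]]'
python3 -m jog '[[[0,0,0,0,0],[0,0,0,0,0],[0,0,0,0,0]]]'
python3 -c "
from h import *
to(.4655,.1742,.248)
K=6
ims=[]
for n in('top','side'):
    c=grab(n,n+'13.png'); u,v=map(int,proj(c,(.464,.1745,.12))) 
    ims.append(cv2.resize(c['pixels'][v-48:v+48,u-33:u+33],None,fx=K,fy=K,interpolation=cv2.INTER_CUBIC))
cv2.imwrite('pics/v13.png',np.hstack(ims))
P=cloud(c); m=(np.hypot(P[...,0]-.465,P[...,1]-.175)<.034)&(P[...,2]>.15)&(P[...,2]<.25);print(P[m][:,2].min())
m=(np.hypot(P[...,0]-.465,P[...,1]-.175)<.034)&(P[...,2]>.05)&(P[...,2]<.13);print('knob/inner',P[m].max(0))
"
```

```text
time_s: 14.5
eef_pos: [0.4642, 0.174, 0.2243]
eef_rot: [-180.0, 0.0, 64.6]
ft_force: [-0.9, 0.8, -1.0]
finger_gap: 0.059
time_s: 14.92
eef_pos: [0.4641, 0.174, 0.2469]
eef_rot: [-180.0, 0.0, 64.6]
ft_force: [-0.8, 1.4, -1.1]
finger_gap: 0.0585
time_s: 15.17
eef_pos: [0.464, 0.1739, 0.2463]
eef_rot: [-179.9, 0.1, 64.6]
ft_force: [-0.2, 0.6, -0.5]
finger_gap: 0.0586
scaled total [ 0.004  0.005 -0.007] rows>= 0.05538873099865922 pos [0.464  0.1739 0.2463] rot [-1.799e+02  1.000e-01  6.460e+01] F [-0.2  0.6 -0.5] gap 0.0586 t 15.1667
0.18199957119839566
knob/inner [0.49323024 0.19487387 0.10651486]
```

View pics/v13.png

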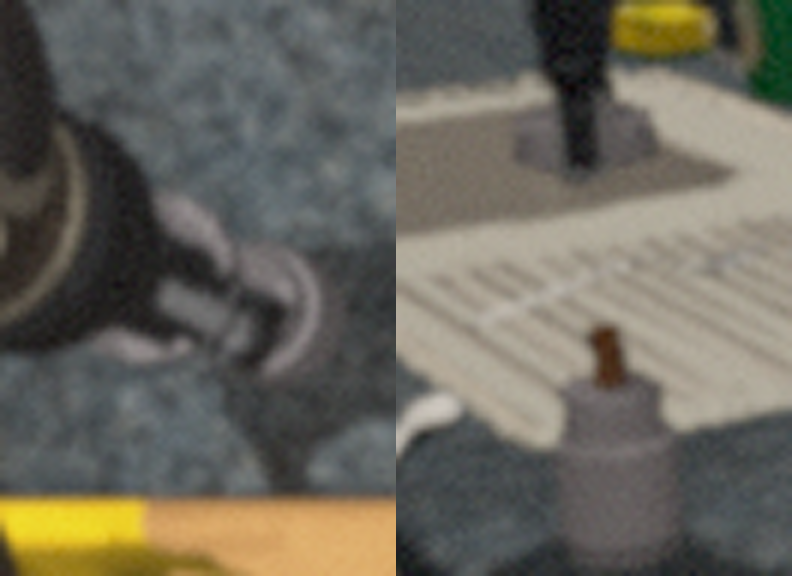

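View pics/side13.png

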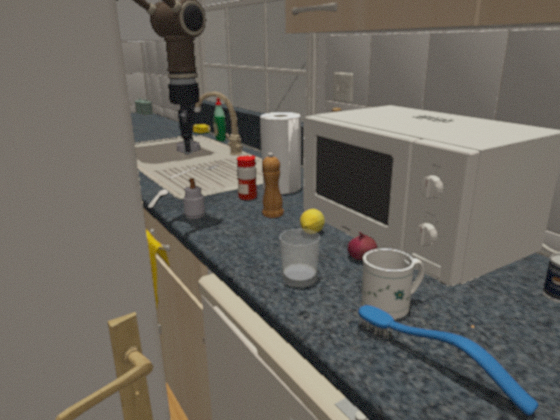

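Lid is held at (185,147) in the side view, and the tin with its knob stands at (194,202). The knob appears to lean slightly, so I'll check that the inner lid is seated flat.

```bash

python3 -c "
from h import *
c=load('side13.png'); P=cloud(c); K=12
o=(172,172)
im=cv2.resize(c['pixels'][o[1]:o[1]+48,o[0]:o[0]+45],None,fx=K,fy=K,interpolation=cv2.INTER_CUBIC)
x,y=.466,.1735
for z,R in((.105,.008),(.081,.008),(.077,.023),(.073,.023),(.055,.0275),(0,.0275)):
    a=np.linspace(0,2*np.pi,60); pts=[((np.array(proj(c,(x+R*np.cos(q),y+R*np.sin(q),z)))-o+.5)*K-.5) for q in a]
    cv2.polylines(im,[np.int32(np.round(pts))],True,(0,0,255),1)
cv2.imwrite('pics/v14.png',im)
px=c['pixels'].astype(int); w=(px[...,2]-px[...,0]>35)
for v in range(174,196):
    k=[u for u in range(183,203) if w[v,u]]
    if k: print(v,k[0],k[-1],np.mean(k),np.nanmedian(P[v,k],0).round(4))
for v in range(188,196): print(v,P[v,186:204,2].round(3))
"
```

```text
179 190 193 191.5 [0.4623 0.1679 0.1052]
180 190 192 191.0 [0.461  0.1668 0.1023]
181 190 193 191.5 [0.4623 0.1668 0.0997]
182 191 193 192.0 [0.4627 0.1648 0.0976]
183 191 193 192.0 [0.4638 0.1683 0.0942]
184 191 193 192.0 [0.4623 0.1661 0.092 ]
185 191 193 192.0 [0.4635 0.1686 0.0887]
186 191 193 192.0 [0.4648 0.1686 0.0854]
187 191 193 192.0 [0.4622 0.1666 0.0834]
188 [0.077 0.078 0.078 0.076 0.079 0.08  0.08  0.08  0.079 0.079 0.078 0.078
 0.078 0.078 0.077 0.076 0.001 0.003]
189 [ 0.078  0.078  0.078  0.079  0.077  0.078  0.079  0.077  0.078  0.079
  0.078  0.078  0.077  0.077  0.077  0.076 -0.    -0.001]
190 [ 0.078  0.077  0.076  0.077  0.077  0.079  0.077  0.078  0.078  0.077
  0.077  0.077  0.076  0.077  0.075  0.073  0.001 -0.001]
191 [ 0.076  0.077    nan  0.077  0.077  0.077  0.078  0.076  0.076  0.076
  0.076  0.076  0.075  0.073  0.072  0.069 -0.001 -0.001]
192 [0.072 0.072 0.072 0.074 0.075 0.074 0.074 0.075 0.073 0.073 0.073 0.072
 0.071 0.07  0.07  0.069 0.001 0.002]
193 [0.07  0.07  0.07  0.071 0.07  0.071 0.072 0.071 0.071 0.07  0.069 0.07
 0.068 0.068 0.067 0.065 0.008 0.009]
194 [0.068 0.068 0.067 0.069 0.069 0.069 0.069 0.069 0.068 0.068 0.067 0.066
 0.067 0.065 0.064 0.061 0.055 0.005]
195 [0.063 0.064 0.066 0.066 0.067 0.068 0.066 0.065 0.066 0.065 0.065 0.064
 0.063 0.063 0.062 0.06  0.056 0.056]
```

View pics/v14.png

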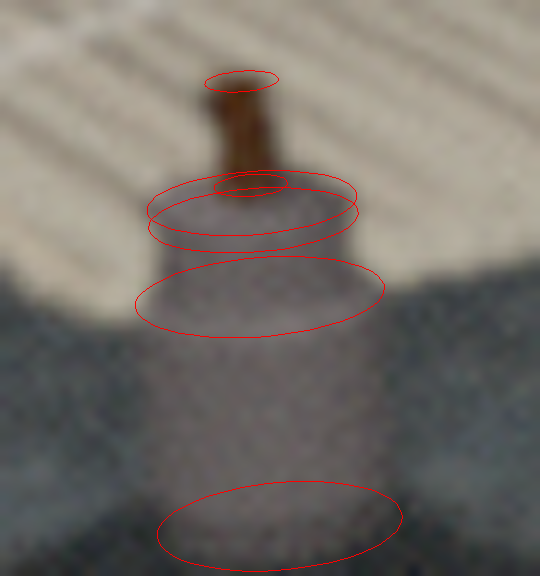

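```bash

python3 -m jog '[[[0,0,0,-0.008,0],[0,0,0,0,0],[0,0,0,0,0],[0,0,0,0,0],[0,0,0,0,0]]]'
python3 -c "
from h import *
s=r.get_state(); print(s['time_s'],s['eef_pos'],s['finger_gap'],s['ft_force'])
c=grab('side','s15.png'); P=cloud(c); o=(165,125); K=10
cv2.imwrite('pics/v15.png',cv2.resize(c['pixels'][o[1]:o[1]+40,o[0]:o[0]+50],None,fx=K,fy=K,interpolation=cv2.INTER_CUBIC))
for v in range(138,160): print(v,[ (u,*P[v,u].round(3)) for u in (176,179,182,188,191,194,196) if .15<P[v,u,2]<.25])
"
```

```text
time_s: 15.68
eef_pos: [0.4644, 0.1741, 0.2491]
eef_rot: [-180.0, 0.0, 64.6]
ft_force: [-0.2, -0.7, -0.5]
finger_gap: 0.0588
15.6833 [0.46437863 0.17406706 0.24913556] 0.05882403307484731 [-0.15415495 -0.65198974 -0.4741694 ]
138 [(188, np.float64(0.449), np.float64(0.131), np.float64(0.222)), (191, np.float64(0.46), np.float64(0.138), np.float64(0.219))]
139 [(188, np.float64(0.45), np.float64(0.135), np.float64(0.218)), (191, np.float64(0.459), np.float64(0.137), np.float64(0.217))]
140 [(188, np.float64(0.45), np.float64(0.135), np.float64(0.216)), (191, np.float64(0.459), np.float64(0.137), np.float64(0.214)), (194, np.float64(0.487), np.float64(0.187), np.float64(0.202)), (196, np.float64(0.492), np.float64(0.185), np.float64(0.202))]
141 [(179, np.float64(0.45), np.float64(0.198), np.float64(0.202)), (182, np.float64(0.455), np.float64(0.191), np.float64(0.203)), (188, np.float64(0.45), np.float64(0.136), np.float64(0.213)), (191, np.float64(0.459), np.float64(0.138), np.float64(0.212)), (194, np.float64(0.48), np.float64(0.17), np.float64(0.203)), (196, np.float64(0.484), np.f
[... 3204 characters left out ...]
), (182, np.float64(0.441), np.float64(0.159), np.float64(0.187)), (188, np.float64(0.449), np.float64(0.137), np.float64(0.19)), (191, np.float64(0.456), np.float64(0.137), np.float64(0.189)), (194, np.float64(0.467), np.float64(0.145), np.float64(0.186)), (196, np.float64(0.473), np.float64(0.146), np.float64(0.185))]
151 [(182, np.float64(0.441), np.float64(0.158), np.float64(0.185)), (188, np.float64(0.449), np.float64(0.139), np.float64(0.187)), (191, np.float64(0.458), np.float64(0.141), np.float64(0.186))]
152 [(188, np.float64(0.449), np.float64(0.139), np.float64(0.185)), (191, np.float64(0.456), np.float64(0.137), np.float64(0.184))]
153 []
154 []
155 []
156 []
157 []
158 []
159 []
```

View pics/v15.png

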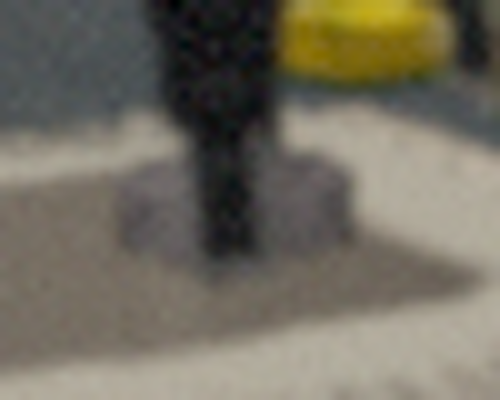

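The lid's top plate reads z = 0.202–0.203 at every point, so it is level and about 12.2 cm above where it sat (0.081). Handing in.

```bash
python3 -c "
from station import r
print(r.finish_job())"
```

```text
the job is handed in; nothing more can be done
None
```

I carried both lids by the knob to the tea tin, seated the inner lid and let go. I then gripped the outer lid by its rim, lifted it off by itself and handed the job in at about 16 s, still holding it.

- **Seating:** contact came at TCP height 0.158 m against a predicted 0.1595 m. After release the lid top read 0.0808 m (expected 0.081 m) and level.
- **Inner lid and tin after the lift:** the flange read 0.077–0.078 m and the knob top about 0.105 m, so the inner lid is still home. The tin stands where it was, to within the 1–2 mm the cameras can show. The knob's slight lean in the side view is mostly perspective; it also sits about 1.4 mm off the tin's axis, within the plug's play.
- **Outer lid:** held at a 58.8 mm opening, with its top at 0.202–0.203 m across the plate. That is level and about 12.2 cm above where it sat.
- **Rest of the scene:** the tumbler, pepper mill and mug were not touched. The largest contact force I read was about 10 N, while pressing the lid home.
- **Disagreement:** the two cameras differed by 1–2 mm, within their stated calibration. No check failed.

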